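# Turn the spot plate over with the spatula

### The arm

A 7-joint arm with a two-finger parallel gripper is mounted at the origin on a cart in front of the work surface, level with it; the furniture and walls round the work are solid. World frame = base frame: x ahead of the robot, y to its left, z up, the work surface at z = 0. Lengths are in m, angles in rad, forces in N, time in s.
With the tool pointing down it reaches from about 0.4 to 0.85 m from the base axis. Payload 4.4 kg.
Tool frame: the origin (TCP) lies at the very end of the fingers, on their centre line; the grasp point (between the pads) lies 19 mm behind it (r.pinch_z is the distance from the TCP to the grasp point, in m); y points along the fingers, x is the direction in which the jaws open and shut, and the axes are right-handed (so a half turn about y gives the same grasp; the last joint's range is limited). The gripper opens to 94 mm and grips with 3 to 60 N. Pads are 16 mm wide; open, the fingers measure 119 mm over their backs; the gripper's body (75 mm by 177 mm) begins 78 mm behind the grasp point.
Start: joints at [1.171, 0.628, 0.038, 1.517, -0.027, 0.996, -0.02], TCP at [0.213, -0.614, 0.205] pointing down, gripper open.
Joint ranges: [-3.06, 3.06], [-0.37, 2.12], [-1.25, 1.32], [0.18, 2.47], [-1.1, 4.24], [0.23, 1.98], [-2.94, 2.94]. Speed limits (rad/s): [2.57, 2.57, 3.14, 3.14, 3.14, 3.14, 3.14].

### API

Orientations are given as a unit quaternion [x, y, z, w].
In Python, from station import r, claw, get_state, viewer gives the robot as it stands. The module is installed in compiled form; this text tells all that it offers. Calls block until the motion is done:
- r.goto(position, orientation): joint-space move of the TCP to a pose.
- r.movel(position, attitude=None, max_speed=0.15): straight line of the TCP; attitude=None keeps the orientation; max_speed is the mean speed in m/s.
- r.move_j(angles): joint-space move.
- claw.grip(opening, squeeze=None): opening from 0.0 (shut) to 1.0 (fully open); squeeze is the grip in N (None keeps the last); returns when the fingers have stopped.
- r.hold(seconds).
- r.ik(position, orientation): joint angles nearest the present ones, or None.
- get_state(): the state.
- viewer.grab_frame(name): name is "scene" or "top"; returns the picture (384x512x3 uint8, blue, green, red); there is no depth.
- viewer.camera_params(name): a dict with "intrinsics" (3x3 intrinsics, pixels), "D" ([k1, k2, p1, p2, k3] as OpenCV has them; the pictures are not rectified), "world_from_camera" (4x4, takes a point from camera to world coordinates). Camera axes: x right, y down, z forward; pixel columns grow to the right and rows downward; lengths in m; the calibration is good to about 2 mm. A picture is of the moment at which its call begins. camera_params takes no time and is no camera call.
A pose or a line that the arm cannot do raises r.Unreachable and nothing moves.
- r.finish_job(): hands the job in, once; it reports no verdict.
The state is a dict: "t": time; "joints": joint angles; "qd": joint speeds; "tau": joint torques, N m; "tool_pos": TCP position; "tool_rot": TCP orientation; "force": force on the tool from outside, world axes, zero at the start; "wrist_torque": the same for the moment, N m; "opening": opening from 0.0 (shut) to 1.0 (fully open).
Only numpy, scipy, OpenCV 4.12 (cv2) and the standard library are available. Lean on these libraries where they do the work, as an engineer would, in place of code of your own. Each camera call takes 0.05 s, during which the arm holds its last target. There are 200 camera calls.

### The job

Take the offset spatula by its handle and slide its blade under the upside-down spot plate, into the channel between the two rows of wells, pushing gently until the plate is firmly seated against the step of the tray. Then lever it up and turn it over with a turn of the wrist on the spatula, so that it tips over the step and lies flat on the raised deck with its wells up, without ever touching it with the gripper or pressing hard on plate or tray. Lay the spatula back down flat on the worktop, off the tray, and leave the other things where they are.

Things in the scene. Friction and masses are not known exactly. Their poses are not given: they have to be found in the camera images.
- tray: Fixed grey tray, base board 300 x 130 x 6 mm, x = -160 to +140 mm. Origin at worktop height on its middle line. x points along the tray from the open entry end to the deck end, z up. Board top (bay floor) at z = 6 mm; low flush trim at the sides.
- tray_floor (a point): Bay floor point above the tray's origin; same axes. On the board is clamped a raised aluminium deck, 105 mm long, 118 wide, its top 15 mm above the bay floor. Its upright near face, the step, is an 8 mm black rubber buffer as high as the deck that yields about 1 mm per 1.2 N. Its face is set each time anywhere from x = -8 to +12 mm, not measured: feel for it (about 7 N, never over 15).
- plate_center (a point): Centre of the loose white ceramic spot plate, 78 (x) x 92 (y) x 12 mm, about 0.12 kg, at the start wells-down on the bay floor 8 to 51 mm short of the step, x towards the step, z up (down once turned over). Upper 6 mm: slab with smooth back. Below: six well collars 6 mm high, 25 mm across, at x = -25.5, 0, 25.5, y = +-31.5 mm.
- plate_rib (a point): On the plate: middle of the near face of a cross rib 6 mm high under the slab, 15 mm beyond the plate's centre along x; plate axes. The channel under the slab between the well rows, 38 mm wide and 6 mm high, is open at the plate's near (-x) edge, 54 mm before this point, and ends at the rib; a blade tip pushing here pushes the plate along.
- spatula: Loose offset spatula, 0.09 kg, standing on its blade on the worktop left of the tray. Origin under the middle of the flat steel blade, x towards the tip, z up. The blade is 2.5 mm thick: from x = -12 to +50 mm it is 24 mm wide, from -50 to -12 mm it is 44 mm wide. From the heel a black handle rises backwards (-x) at 45 degrees.
- spatula_grip (a point): Middle of the spatula's handle, 89 mm behind the blade's middle and 51 mm above the blade's underside; axes as the spatula's. The handle is a bar 95 mm long (along the 45 degree slope, direction (-0.707, 0, +0.707)), 15 mm wide across (along y, to be gripped) and 20 mm deep. It reaches about 45 mm beyond this point each way.
- spatula_tip (a point): Middle of the blade's tip edge, on the underside; axes as the spatula's.
- marker: Bystander: marker pen lying on the worktop; to be left where it stands. Origin under its middle.
- label_roll: Bystander: roll of labels; to be left where it stands. Origin under its middle.
- slide_box: Bystander: flat green slide box; to be left where it stands. Origin under its middle.
- sample_cup_1: Bystander: lidded sample cup; to be left where it stands. Origin under its middle.
- reagent_1: Bystander: small square reagent bottle; to be left where it stands. Origin under its middle.
- timer: Bystander: small bench timer; to be left where it stands. Origin under its middle.
- beaker: Bystander: empty plastic beaker; to be left where it stands. Origin under its middle.
- tube_rack: Bystander: empty tube rack; to be left where it stands. Origin under its middle.

How it is judged:
By the outcome, as a careful person would: the job done as asked, in the order asked, and still so for the second after the job is handed in, with the robot touching nothing.
It also fails if it takes over 64 s, if anything falls off the work surface, if the arm or the gripper's body presses on something with over 40 N, if the wrist force passes 120 N, or if a joint passes its speed limit or range.

## Working session

There is one attempt and no reset: what is moved stays moved. The work goes in short steps, each a Python script; the robot and the scene stay as the last script left them, time stands still between calls to the robot, and variables do not carry over. Pictures are saved under pics/ and viewed, about 8 in all and at most 12, crops included, and the job is handed in when it is done.

```bash
mkdir -p pics
python3 - <<'E'
from station import r, claw, get_state, viewer
import cv2, numpy as np
for n in("scene","top"):
    f=viewer.grab_frame(n); cv2.imwrite(f"pics/{n}0.png",cv2.resize(f,(800,600),interpolation=cv2.INTER_CUBIC))
    np.save(f"pics/{n}0.npy",f)
    p=viewer.camera_params(n); print(n,np.round(p["intrinsics"],1).tolist(),p["D"],np.round(p["world_from_camera"],4).tolist())
s=get_state();print({k:np.round(v,3).tolist() for k,v in s.items()}, r.pinch_z)
E
```

```text
scene [[385.5, 0.0, 253.4], [0.0, 385.5, 186.3], [0.0, 0.0, 1.0]] [0.03247342 0.         0.         0.         0.        ] [[-0.7376, -0.4154, 0.5323, -0.035], [-0.675, 0.4715, -0.5674, 0.6849], [-0.0153, -0.7779, -0.6282, 0.7698], [0.0, 0.0, 0.0, 1.0]]
top [[394.0, 0.0, 253.6], [0.0, 394.0, 189.5], [0.0, 0.0, 1.0]] [-0.10925817  0.          0.          0.          0.        ] [[0.0228, -0.998, 0.0591, 0.46], [-0.9997, -0.0234, -0.0094, 0.0819], [0.0108, -0.0589, -0.9982, 1.4711], [0.0, 0.0, 0.0, 1.0]]
{'t': 0.1, 'joints': [1.171, 0.629, 0.038, 1.518, -0.027, 0.996, -0.02], 'qd': [0.001, -0.002, 0.001, -0.003, -0.002, -0.001, 0.0], 'tau': [0.002, -55.08, 1.147, -18.712, -0.052, 0.019, 0.0], 'tool_pos': [0.213, -0.614, 0.205], 'tool_rot': [-0.576, 0.41, -0.41, 0.576], 'force': [-0.783, -0.719, -0.214], 'wrist_torque': [-0.033, -0.002, -0.002], 'opening': 1.003} 0.0188
```

View pics/top0.png

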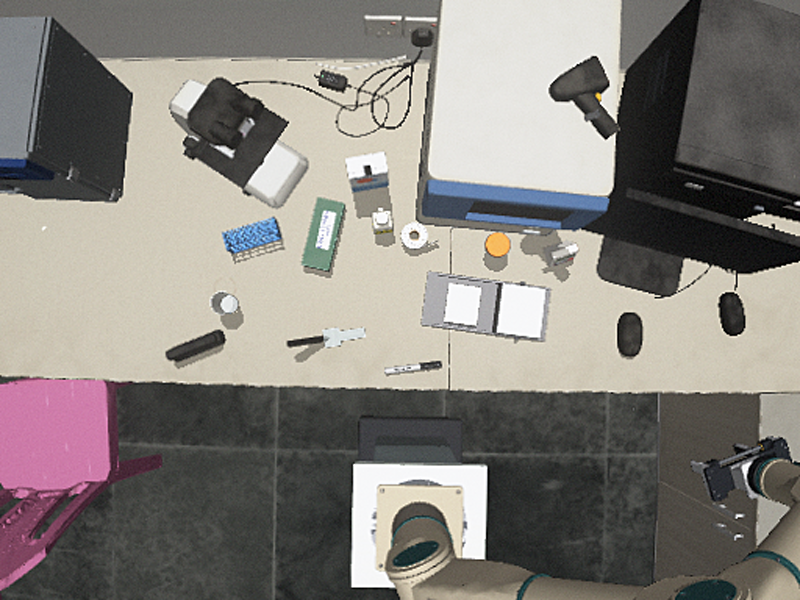

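View pics/scene0.png

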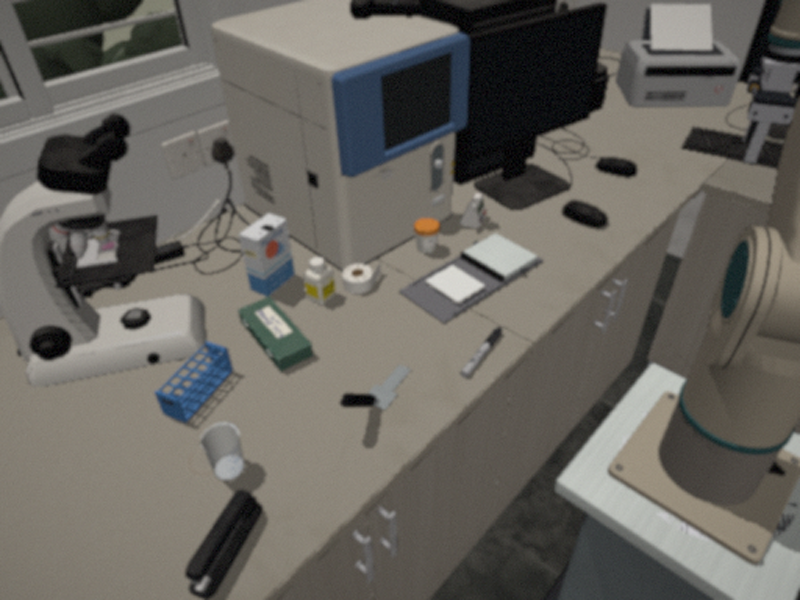

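The top view shows the tray at about (485,306), with its deck to the right (world -y). The plate is at about (462,304) and the spatula at about (330,338), tip to the right. I'll enlarge this area.

```bash
cat > cam.py <<'E'
import cv2, numpy as np
from station import viewer
def ray(n,uv):
    p=viewer.camera_params(n);K=np.array(p["intrinsics"]);D=np.array(p["D"]);T=np.array(p["world_from_camera"])
    q=cv2.undistortPoints(np.array([[uv]],float),K,D)[0,0]
    return T[:3,3],T[:3,:3]@np.array([q[0],q[1],1])
def at_z(n,uv,z):
    o,d=ray(n,uv);return o+d*(z-o[2])/d[2]
def proj(n,P):
    p=viewer.camera_params(n);T=np.linalg.inv(np.array(p["world_from_camera"]))
    return cv2.projectPoints(np.array(P,float).reshape(-1,3),cv2.Rodrigues(T[:3,:3])[0],T[:3,3],np.array(p["intrinsics"]),np.array(p["D"]))[0][:,0]
def crop(f,x0,y0,w,h,s,grid=10):
    c=cv2.resize(f[y0:y0+h,x0:x0+w],None,fx=s,fy=s,interpolation=cv2.INTER_CUBIC)
    for x in range((x0+grid-1)//grid*grid,x0+w,grid):
        cv2.line(c,(int((x-x0+.5)*s),0),(int((x-x0+.5)*s),6),(0,0,255),1);cv2.putText(c,str(x),(int((x-x0)*s)-6,18),0,.38,(0,0,255),1)
    for y in range((y0+grid-1)//grid*grid,y0+h,grid):
        cv2.line(c,(0,int((y-y0+.5)*s)),(6,int((y-y0+.5)*s)),(0,0,255),1);cv2.putText(c,str(y),(8,int((y-y0+.5)*s)+4),0,.38,(0,0,255),1)
    return c
E
python3 - <<'E'
import numpy as np,cv2
from cam import crop
f=np.load("pics/top0.npy")
a=crop(f,262,165,100,60,8);b=crop(f,175,200,100,40,8)
cv2.imwrite("pics/c1.png",a);cv2.imwrite("pics/c2.png",b)
E
```

```text
(no output)
```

View pics/c1.png

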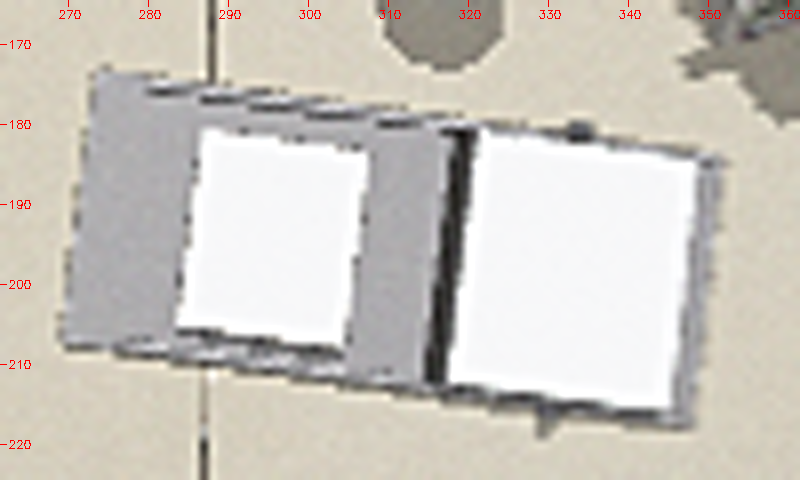

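View pics/c2.png

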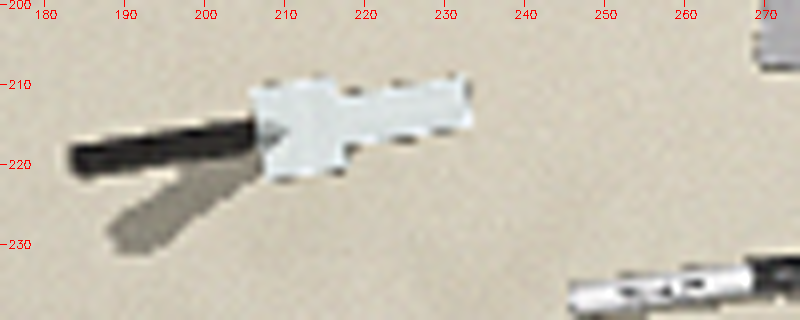

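```bash
cat > est.py <<'E'
import numpy as np
from cam import at_z
def pts(L,x0,y0,z,n="top"): return np.array([at_z(n,(x0+a/8-.5,y0+b/8-.5),z)[:2] for a,b in L])
def fit(M,W):
    M=np.array(M,float);m,w=M.mean(0),W.mean(0);a=(M-m);b=(W-w)
    th=np.arctan2((a[:,0]*b[:,1]-a[:,1]*b[:,0]).sum(),(a*b).sum());R=np.array([[np.cos(th),-np.sin(th)],[np.sin(th),np.cos(th)]])
    t=w-R@m;return t,th,np.round(1000*np.linalg.norm((R@M.T).T+t-W,axis=1),1)
E
python3 - <<'E'
from est import *
T=fit([(-.16,.065),(-.16,-.065),(.14,.065),(.14,-.065)],pts([(95,68),(62,347),(722,158),(692,428)],262,165,.006));print("tray",T)
P=fit([(-.039,.046),(.039,.046),(.039,-.046),(-.039,-.046)],pts([(203,128),(370,152),(346,347),(177,326)],262,165,.018));print("plate",P)
S=fit([(-.05,.022),(-.012,.022),(-.012,-.022),(-.05,-.022),(.05,.012),(.05,-.012)],pts([(250,88),(333,77),(349,170),(266,182),(465,76),(471,125)],175,200,.0025));print("spat",S)
st=pts([(447,130),(427,380)],262,165,.021)
t,th,_=T;R=np.array([[np.cos(th),-np.sin(th)],[np.sin(th),np.cos(th)]])
print("in tray: step",(st-t)@R,"plate",(P[0]-t)@R, P[1]-th)
E
```

```text
tray (array([ 0.5271507 , -0.15608272]), np.float64(-1.6808278036538307), array([0.9, 1.8, 2. , 1. ]))
plate (array([ 0.53198134, -0.08820966]), np.float64(-1.6807705983335592), array([0.3, 0.5, 0.6, 0.5]))
spat (array([0.45160712, 0.19091248]), np.float64(-1.3822736996145928), array([0.6, 1.1, 1.3, 0.3, 0.6, 1.6]))
in tray: step [[ 0.00513214  0.05759205]
 [ 0.01021342 -0.05848035]] plate [-0.06799306 -0.00265168] 5.720532027142511e-05
```

```bash
cat > kin.py <<'E'
import numpy as np
from scipy.spatial.transform import Rotation as Ro
from station import r
TRAY=np.array([.52715,-.15608]);TH=-1.6808
SP=np.array([.45161,.19091]);SPTH=-1.38227
GRIP=np.array([-.089,0,.051])
def tool(o,R,al,sg):
    "o,R: spatula origin & Rotation in world -> tcp pose"
    y=np.array([np.cos(al),0,np.sin(al)]);x=np.array([0,sg,0.]);z=np.cross(x,y)
    Rt=R*Ro.from_matrix(np.stack([x,y,z],1))
    p=o+R.apply(GRIP+y*r.pinch_z)
    return p,Rt.as_quat()
def tray2w(p,th=0.):
    "point (x,y,z above worktop) in tray -> world, spatula rotation pitched by th"
    Rz=Ro.from_euler('z',TH);return np.r_[TRAY,0]+Rz.apply(p),Rz*Ro.from_euler('y',th)
def plate(th,xs):
    "plate centre (tray x, height of z above floor); xs: step face"
    c,s=np.cos(th),np.sin(th)
    if th<=np.pi/2: return xs-39e-3*c-6e-3*s,max(38e-3*s+6e-3*c,39e-3*s)
    return xs-24e-3*c-6e-3*s,15e-3+24e-3*s-6e-3*c
def spat(th,xs,y,back=0.,down=0.):
    cx,cz=plate(th,xs);R=Ro.from_euler('y',th)
    o=R.apply([-.035-back,0,-.0025-down])
    return tray2w([cx+o[0],y,cz+o[2]+.006],th)
E
python3 - <<'E'
from kin import *
deg=np.pi/180
for sg in(1,-1):
  for al in(-20,-30,-45,-60,-75,-90):
    out=[]
    def t(o,R):
        try: q=r.ik(*tool(o,R,al*deg,sg))
        except Exception as e: q=None
        out.append(None if q is None else np.round(q,2))
    t(np.r_[SP,0],Ro.from_euler('z',SPTH)); t(np.r_[SP,.08],Ro.from_euler('z',SPTH))
    t(*tray2w([-.21,-.0027,.0075]));t(*tray2w([-.07,-.0027,.0075]))
    for a in(30,60,90,105,120): t(*spat(a*deg,.008,-.0027))
    print(sg,al,"".join('x' if o is None else 'o' for o in out))
    if all(o is not None for o in out):
        for o in out: print("   ",o)
E
```

```text
1 -20 ooooooooo
    [-1.43  1.42  0.77  1.41  0.07  1.37 -0.72]
    [-1.3   1.19  0.46  1.45  0.38  1.49 -0.93]
    [-0.82  1.31  0.23  1.23  0.54  1.6  -1.04]
    [-0.75  1.25  0.33  1.55  0.6   1.29 -1.07]
    [-0.52  0.79  0.25  1.82  0.57  0.94 -0.86]
    [ 0.16  0.55 -0.16  1.89  0.37  0.76 -0.36]
    [ 0.8   0.69 -0.45  1.72 -0.07  0.9   0.37]
    [ 0.98  0.86 -0.52  1.57 -0.18  1.08  0.57]
    [ 1.08  1.06 -0.55  1.39 -0.25  1.29  0.69]
1 -30 ooooooooo
    [-1.25  1.2   0.41  1.5   0.33  1.29 -0.98]
    [-1.06  1.03  0.04  1.52  0.59  1.51 -1.17]
    [-0.78  1.2   0.18  1.34  0.52  1.45 -1.05]
    [-0.7   1.13  0.29  1.63  0.6   1.17 -1.06]
    [-0.36  0.71  0.11  1.86  0.55  0.86 -0.8 ]
    [ 0.37  0.55 -0.3   1.87  0.23  0.75 -0.16]
    [ 0.92  0.77 -0.52  1.66 -0.16  0.99  0.48]
    [ 1.05  0.95 -0.55  1.5  -0.25  1.2   0.64]
    [ 1.12  1.16 -0.57  1.31 -0.31  1.42  0.72]
1 -45 ooooooooo
    [-1.1   1.01  0.21  1.65  0.42  1.1  -1.06]
    [-0.91  0.88 -0.11  1.64  0.61  1.33 -1.19]
    [-0.68  1.04  0.09  1.49  0.52  1.24 -1.05]
    [-0.58  0.97  0.19  1.74  0.61  0.99 -1.
[... 3581 characters left out ...]
0.95 -2.42]
    [-0.04  0.65  0.38  1.92 -0.71  0.79 -2.43]
    [ 0.36  0.82  0.39  1.73 -0.93  1.37 -1.99]
    [ 0.78  1.14  0.07  1.39 -0.88  1.76 -2.  ]
    [ 1.    1.35 -0.31  1.19 -0.73  1.83 -2.2 ]
    [ 1.15  1.63 -0.7   0.97 -0.57  1.92 -2.45]
-1 -90 ooooooooo
    [-0.94  0.78  0.49  2.03 -0.74  0.51 -2.86]
    [ 0.02  0.81 -1.06  1.96  0.89  0.94  1.83]
    [-0.66  0.84  0.6   1.87 -0.75  0.67 -2.86]
    [-0.39  0.79  0.53  1.96 -0.71  0.58 -2.63]
    [ 0.15  0.72  0.32  1.89 -0.9   0.98 -2.16]
    [ 0.43  0.97  0.41  1.65 -1.03  1.62 -1.87]
    [ 0.99  1.3  -0.32  1.3  -0.75  1.76 -2.17]
    [ 1.08  1.53 -0.51  1.11 -0.72  1.91 -2.31]
    [ 1.21  1.87 -1.07  0.91 -0.45  1.95 -2.68]
```

```bash
cat >> kin.py <<'E'
AL=-np.pi/4;SG=1
def ft(s): return np.round(s["force"],2).tolist(),np.round(s["wrist_torque"],2).tolist()
E
python3 - <<'E'
from kin import *
from cam import *
from station import claw,get_state
Rz=Ro.from_euler('z',SPTH)
p,q=tool(np.r_[SP,0],Rz,AL,SG);a=Rz.apply([np.cos(AL),0,np.sin(AL)])
wp=tool(np.zeros(3),Rz,-np.pi/2,SG)[1]
print(p)
r.goto([.45,-.1,.30],wp)
r.goto(p-a*.13,q); claw.grip(0.5,50)
print(ft(get_state()),get_state()["t"])
f=viewer.grab_frame("scene");g=viewer.grab_frame("top")
cv2.imwrite("pics/pre.png",np.vstack([crop(f,170,190,150,110,5,20),crop(g,150,175,150,55,5,20)])[:, :750])
r.movel(p-a*.06,q); s=get_state();print(s["tool_pos"],ft(s))
E
```

```text
[0.43742175 0.26527499 0.03770639]
([-0.73, 0.17, -0.12], [0.62, 0.04, 0.07]) 4.8583
[0.42937491 0.30773901 0.08036058] ([-0.94, -0.47, 0.11], [0.61, 0.03, 0.01])
```

View pics/pre.png

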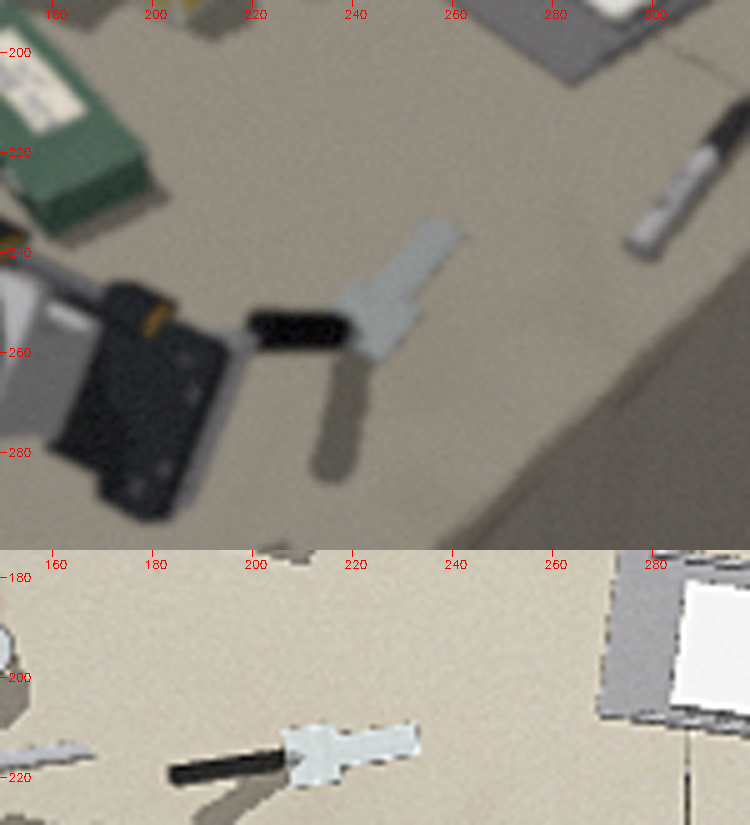

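The handle lies on the mid-line between the fingers: handle end at (184,219), fingers at about rows 215 and 228. Next I grasp it and move to the entry pose.

Run:
```python
from kin import *
from cam import *
from station import claw,get_state
Rz=Ro.from_euler('z',SPTH)
p,q=tool(np.r_[SP,0],Rz,AL,SG)
r.movel(p+[0,0,.001],q,.06);print(ft(get_state()))
claw.grip(0.,60);s=get_state();print("open",s["opening"],s["tool_pos"]-p,ft(s))
r.movel(p+[0,0,.06],q,.15)
o,R=tray2w([-.21,-.0027,.05]);r.goto(*tool(o,R,AL,SG))
r.hold(.3);s=get_state();print(s["t"],s["tool_pos"]-tool(o,R,AL,SG)[0],ft(s))
f=viewer.grab_frame("scene");g=viewer.grab_frame("top")
cv2.imwrite("pics/ent.png",np.vstack([crop(f,200,150,150,80,5,20),crop(g,195,175,150,40,5,20)]))
np.save("pics/ent_top.npy",g)
```

```text
([-0.3, 0.23, -0.03], [0.7, 0.06, -0.01])
open 0.16002248119227833 [8.02568372e-05 9.56635159e-05 1.03172994e-03] ([0.74, 0.19, 0.26], [0.65, -0.03, 0.09])
8.925 [-5.59225459e-04  1.40675601e-03 -6.38977126e-05] ([-0.52, 0.14, -1.52], [0.79, -0.21, 0.03])
```

View pics/ent.png

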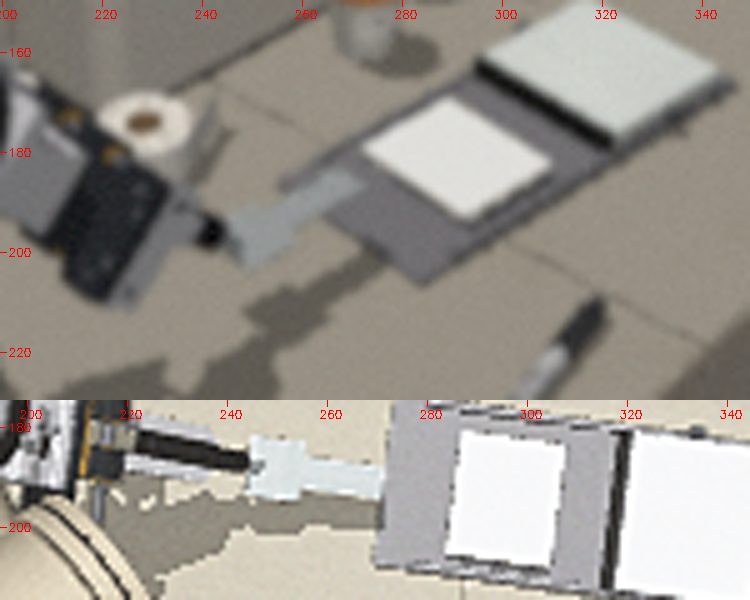

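Run:
```python
from kin import *
from cam import *
from station import claw,get_state
o,R=tray2w([-.21,-.0027,.05]);o=o+[-.0005,.0014,-.001]
P=o+R.apply([[.05,.012,.0025],[.05,-.012,.0025],[-.012,.022,.0025],[-.012,-.022,.0025],[-.05,.022,.0025],[-.05,-.022,.0025]])
print(np.round(proj("top",P),1).tolist())
print("scene tip",np.round(proj("scene",P[:2]),1).tolist())
cv2.imwrite("pics/ent2.png",crop(np.load("pics/ent_top.npy"),235,175,90,40,8))
def go(x,z,v): 
    o,R=tray2w([x,-.0027,z]);r.movel(*tool(o,R,AL,SG),v)
go(-.185,.02,.12);r.hold(.3);f0=np.array(get_state()["force"])
z=.012
while z>.003:
    go(-.185,z,.02);s=get_state();d=np.array(s["force"])-f0
    print(round(z,4),np.round(d,2),round(s["t"],2))
    if d[2]>1.2: break
    z-=.0007
```

```text
[[271.7, 187.3], [270.8, 193.9], [255.1, 182.3], [253.4, 194.3], [244.6, 180.9], [243.0, 192.9]]
scene tip [[265.8, 183.9], [271.3, 187.7]]
0.012 [-1.38 -1.29 -0.28] 10.35
0.0113 [-2.23  0.39 -0.39] 10.6
0.0106 [-0.99  0.6  -0.18] 10.85
0.0099 [-1.04  0.55 -0.79] 11.1
0.0092 [-0.45  0.43 -0.05] 11.35
0.0085 [-1.63  0.11 -1.49] 11.6
0.0078 [-0.48  0.26  0.57] 11.85
0.0071 [-0.86 -0.75 -0.13] 12.1
0.0064 [-1.54  1.14  3.53] 12.35
```

View pics/ent2.png

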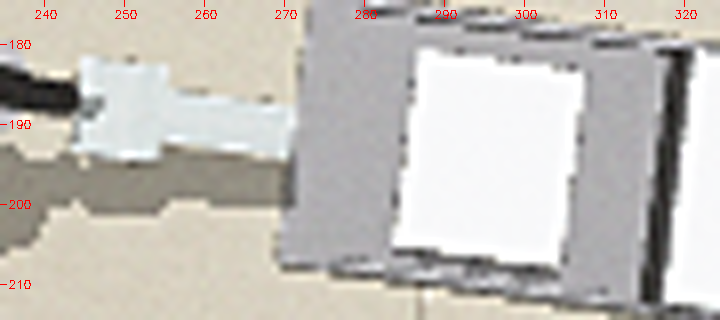

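```bash
cat >> kin.py <<'E'
from station import get_state
Z0=.0082;YP=-.0027
ex=Ro.from_euler('z',TH).apply([1,0,0])
def go(x,z,v,th=0.,y=YP):
    o,R=tray2w([x,y,z],th);r.movel(*tool(o,R,AL,SG),v)
def favg(n=6,dt=.02):
    F=[]
    for _ in range(n): r.hold(dt);F.append(get_state()["force"])
    F=np.mean(F,0);return np.array([F@ex,F[2]])
def xnow():
    "actual tray x of spatula origin, at th=0"
    s=get_state();o,R=tray2w([0,YP,Z0]);return (np.array(s["tool_pos"])-tool(o,R,AL,SG)[0])@ex
E
python3 - <<'E'
from kin import *
go(-.185,Z0,.05);r.hold(.3);f0=favg(10);print(f0)
go(-.115,Z0,.05);r.hold(.1);print("before rib",favg()-f0)
go(-.095,Z0,.04);print("on rib",favg()-f0,xnow())
go(-.078,Z0,.04);print(favg()-f0,xnow())
x=-.078
while x<-.045:
    x+=.0015;go(x,Z0,.02);d=favg(4)-f0
    print(round(x,4),round(xnow(),4),np.round(d,2))
    if d[0]<-6.5: break
print(get_state()["t"]);np.save("pics/f0.npy",f0)
E
```

```text
[ 0.29982142 -0.60903696]
before rib [-0.1124117  -0.15499358]
on rib [-0.678198   -0.30202613] -0.09523362617839586
[-0.85852875 -0.40821168] -0.07805418691667709
-0.0765 -0.0765 [ 0.1  -0.69]
-0.075 -0.075 [-0.45  0.26]
-0.0735 -0.0734 [-0.78 -0.36]
-0.072 -0.0718 [-0.59 -0.12]
-0.0705 -0.0703 [-0.81 -0.16]
-0.069 -0.0688 [-0.52  0.  ]
-0.0675 -0.0673 [-0.64 -0.3 ]
-0.066 -0.0658 [-0.79 -0.24]
-0.0645 -0.0643 [-0.11 -0.56]
-0.063 -0.063 [-1.12 -0.68]
-0.0615 -0.0619 [-1.9  -0.19]
-0.06 -0.0607 [-4.42  1.01]
-0.0585 -0.0594 [-5.71  0.97]
-0.057 -0.0584 [-6.48  2.  ]
-0.0555 -0.0575 [-8.13  2.66]
20.9917
```

```bash
cat >> kin.py <<'E'
XS=.0115;deg=np.pi/180
def tilt(a,v=.06,back=.0015,xs=XS,dz=.0007):
    o,R=spat(a*deg,xs,YP,back);r.movel(*tool(o+[0,0,dz],R,AL,SG),v)
E
python3 - <<'E'
from kin import *
from cam import *
f0=np.load("pics/f0.npy")
go(-.0615,Z0,.02);print("relaxed",favg(4)-f0,xnow())
tilt(0,.02)
print("lift",favg(4)-f0)
for a in range(5,46,5):
    tilt(a);d=favg(2)-f0;print(a,np.round(d,2))
    if abs(d).max()>10: print("STOP");break
print(get_state()["t"])
f=viewer.grab_frame("scene");g=viewer.grab_frame("top")
cv2.imwrite("pics/t45.png",np.vstack([crop(f,240,120,120,90,6,20)]))
E
```

```text
relaxed [-3.52931053 -1.48240923] -0.06133898966256922
lift [-0.57923815 -0.7960667 ]
5 [ 0.22 -1.62]
10 [ 0.27 -1.1 ]
15 [-0.97 -1.11]
20 [-0.53 -0.84]
25 [-0.74 -1.25]
30 [-0.51 -1.36]
35 [-0.93 -0.91]
40 [-0.67 -1.03]
45 [-0.94 -1.04]
25.4917
```

View pics/t45.png

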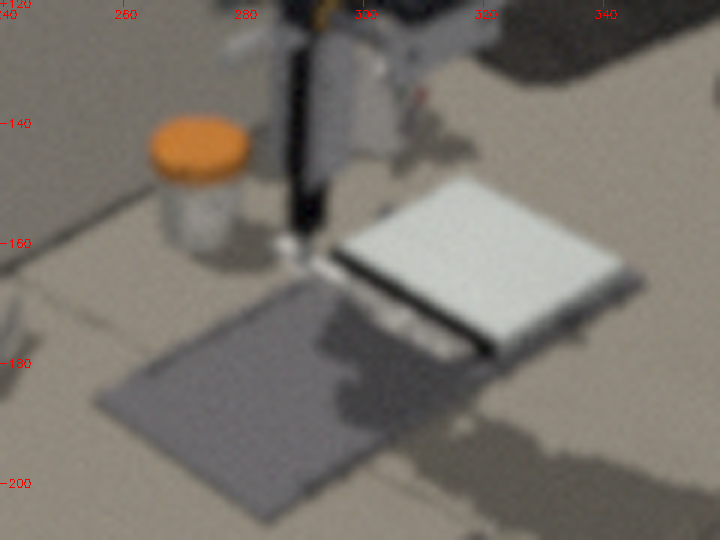

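The plate shows nearly edge-on, from (292,162) to (320,178), tilted up 45° against the step. Forces are under 2 N, so I carry on over the top.

Run:
```python
from kin import *
from cam import *
f0=np.load("pics/f0.npy")
for a in list(range(50,91,5))+list(range(93,118,3)):
    tilt(a,.06 if a<90 else .04);d=favg(2)-f0;print(a,np.round(d,2))
    if abs(d).max()>10: print("STOP");break
r.hold(.3);print(get_state()["t"])
f=viewer.grab_frame("scene");g=viewer.grab_frame("top")
cv2.imwrite("pics/t115.png",np.vstack([crop(f,240,110,130,70,5,20),crop(g,250,165,130,50,5,20)]))
```

```text
50 [-0.48 -0.72]
55 [-0.51 -0.83]
60 [-0.9 -0.7]
65 [-1.08 -0.67]
70 [-0.47 -0.4 ]
75 [-0.19 -0.64]
80 [-1.06  0.43]
85 [-0.39  0.22]
90 [0.12 1.38]
93 [0.79 0.72]
96 [0.16 0.75]
99 [-0.35  0.91]
102 [-0.03  1.14]
105 [-0.31  1.29]
108 [0.05 0.94]
111 [-0.23  0.06]
114 [-0.14  0.15]
117 [0.22 0.41]
32.95
```

View pics/t115.png

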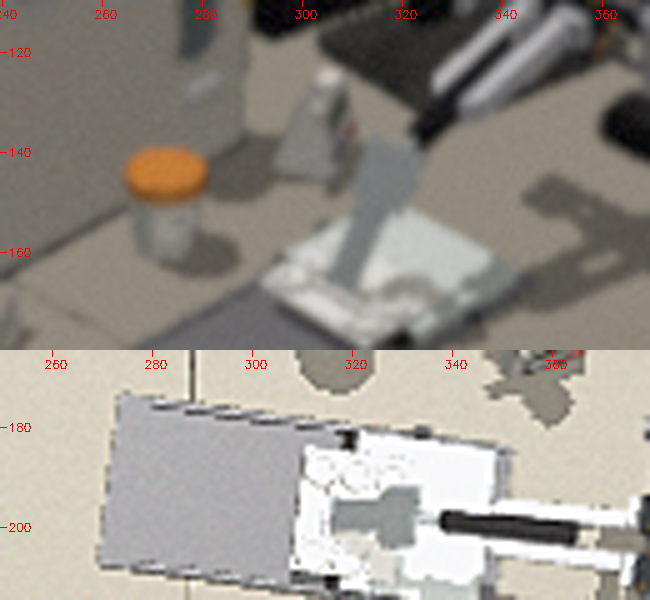

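The plate has tipped over and lies wells-up on the deck, its near edge at about (310,196) in the top view. The blade hovers over it at (325,197). I'll lift the spatula clear and measure.

Run:
```python
from kin import *
from cam import *
s=get_state();q=np.array(s["tool_rot"]);p=np.array(s["tool_pos"])
r.movel(p+[0,0,.06]-ex*.02,q,.15)
o,R=tray2w([-.13,YP,.16],40*deg)
r.goto(*tool(o,R,AL,SG));print(get_state()["t"])
g=viewer.grab_frame("top");np.save("pics/after.npy",g);f=viewer.grab_frame("scene")
cv2.imwrite("pics/after.png",np.vstack([crop(g,285,168,75,52,8),crop(f,270,135,75,40,8)[:184]]))
```

```text
34.7083
```

View pics/after.png

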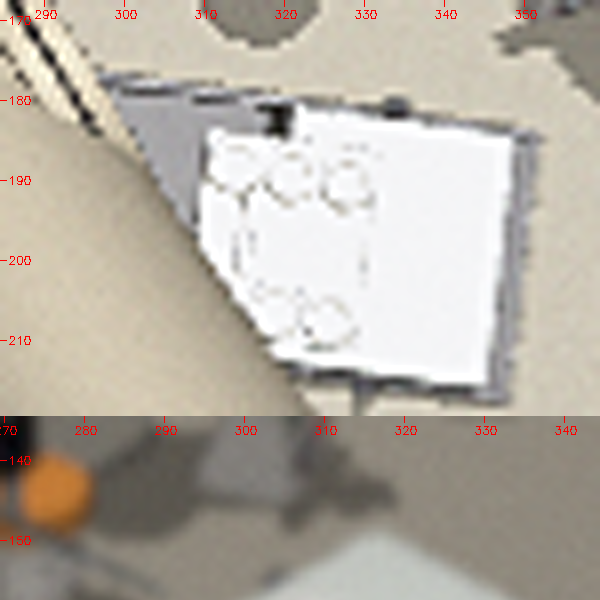

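Run:
```python
from kin import *
from est import *
W=pts([(237,168),(291,178),(348,187),(327,322)],285,168,.033)
R=Ro.from_euler('z',TH).as_matrix()[:2,:2]
print(np.round((W-TRAY)@R*1000,1))
print(fit([(-.0255,.0315),(0,.0315),(.0255,.0315),(.0255,-.0315)],(W-TRAY)@R))
print(np.round((pts([(205,128)],285,168,.033)-TRAY)@R*1000,1))
```

```text
[[ -5.2  26.4]
 [ 20.1  25.2]
 [ 46.8  24.6]
 [ 44.8 -38.3]]
(array([ 0.01984406, -0.00611916]), np.float64(-0.02516463359095597), array([0.5, 0.6, 0.7, 0.2]))
[[-22.2  42.7]]
```

The plate is flat and wells-up, but its centre is only about 10 mm past the step face, with the CoM barely past the rubber. I'll nudge it fully onto the deck with the blade tip against the slab's near edge.

Run:
```python
from kin import *
from cam import *
y=-.006
o,R=tray2w([-.11,y,.06]);r.goto(*tool(o,R,AL,SG))
go(-.095,.0235,.08,y=y);r.hold(.2);f0=favg(8)
go(-.075,.0235,.05,y=y);print(favg(4)-f0)
for x in np.arange(-.070,-.0439,.005):
    go(x,.0235,.04,y=y);d=favg(3)-f0;print(round(x,3),np.round(d,2))
    if abs(d).max()>4: print("STOP");break
go(-.09,.0235,.08,y=y)
go(-.11,.08,.15,y=y)
Rz=Ro.from_euler('z',SPTH);p,q=tool(np.r_[SP,0],Rz,AL,SG)
r.goto(p+[0,0,.05],q)
g=viewer.grab_frame("top");f=viewer.grab_frame("scene")
cv2.imwrite("pics/push.png",np.vstack([crop(g,285,168,75,52,8),crop(f,270,130,75,48,8)[:184]]))
print(get_state()["t"])
```

```text
[-0.02643915  0.25722126]
-0.07 [-0.13  0.42]
-0.065 [ 0.22 -0.48]
-0.06 [-0.26  0.24]
-0.055 [-0.08 -0.1 ]
-0.05 [-0.69  0.33]
-0.045 [-0.05  0.38]
41.575
```

View pics/push.png

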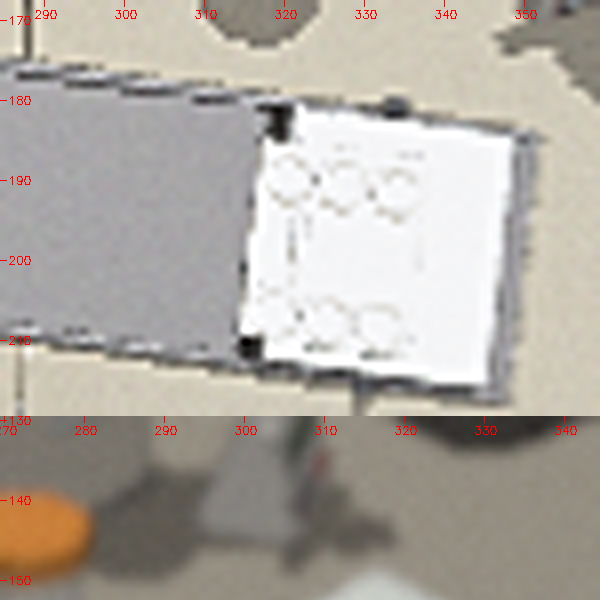

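The plate moved in, near edge now flush with the step (column ~316) and all six wells up. Laying the spatula down now.

Run:
```python
from kin import *
from cam import *
from station import claw
Rz=Ro.from_euler('z',SPTH);p,q=tool(np.r_[SP,0],Rz,AL,SG);a=Rz.apply([np.cos(AL),0,np.sin(AL)])
r.hold(.2);f0=favg(6)
r.movel(p+[0,0,.004],q,.08)
for z in (.002,.0013,.0009):
    r.movel(p+[0,0,z],q,.02);d=favg(4)-f0;print(z,np.round(d,2))
    if d[1]>1.5: break
claw.grip(.35,5);r.hold(.2)
r.movel(p+[0,0,.001]-a*.14,q,.1)
w,_=tool(np.zeros(3),Rz,-np.pi/2,SG)
r.movel(np.array(get_state()["tool_pos"])+[0,0,.08],q,.2);r.hold(.5)
print(get_state()["t"])
g=viewer.grab_frame("top");f=viewer.grab_frame("scene")
cv2.imwrite("pics/end.png",np.vstack([crop(g,170,130,190,110,4,20),crop(f,210,130,190,34,4,20)]))
```

```text
0.002 [ 0.47 -0.38]
0.0013 [-2.28  4.36]
46.5417
```

View pics/end.png

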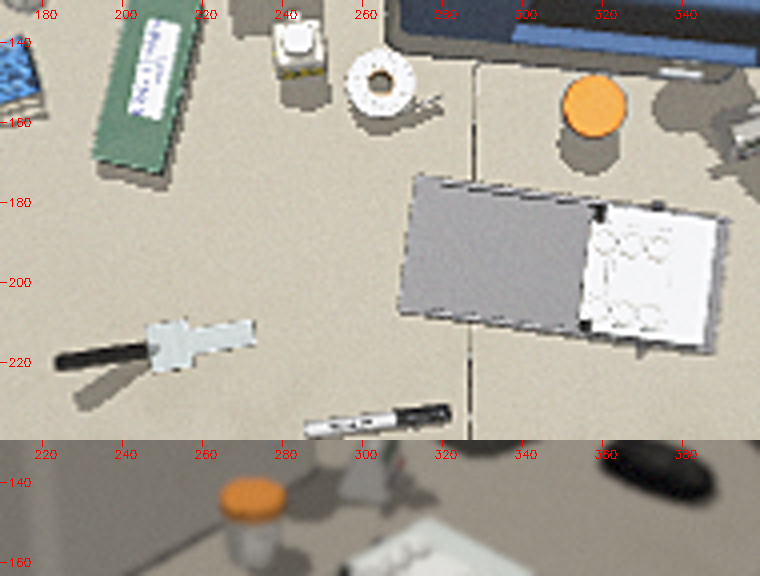

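The spatula stands flat on its blade at its old place, at about (212,216). The plate is on the deck wells-up, the bystanders in view are in place, and the gripper is clear. Handing in.

```bash
python3 -c "
from station import r,get_state
r.finish_job();print(get_state()['t'])"
```

```text
the job is handed in; nothing more can be done
the job is handed in; nothing more can be done
```

The spot plate is turned over and lies flat on the raised deck with its wells up. I handed the job in at about 46.5 s of the 64 s.

- **Seating:** I took the spatula by its handle, slid the blade into the channel and pushed the plate until the step gave about 8 N. I felt the step face at about x = +10 mm, where the picture had put it at 5–10 mm.
- **Turning over:** I eased off before levering. Forces stayed below about 2 N while the plate tipped over the step. It fell the last part onto the deck by itself, because the blade can only push it, not hold it back.
- **Extra step:** The plate landed flat but overhung the step by nearly 30 mm, its centre only about 10 mm past the step face. I nudged it about 25 mm further on with the blade tip, with less than 1 N of push.
- **Spatula:** I laid it flat at its original place on the worktop, off the tray. The blade touched down at about 4 N, slightly earlier than I expected.

In the last pictures the plate's near edge is flush with the step and all six wells are up. The gripper had let go and was clear. The bystanders that the last picture showed looked unmoved. The beaker and most of the tube rack were outside it, so I did not check them at the end.

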